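# Size a rail's tenon on the stepped tenon gauge

## Task

Find the size of the tenon on the short rail that lies in front of the tenon gauge: with the rail standing as it does now, offer the tenon end-on to the front of the slots, the narrowest first and then one slot at a time, until the first slot takes it; its own slot is a close fit, so feel gently from side to side before you pass on. Push it fully home there, shoulder against the gauge, and leave it standing flat on the bench in that slot. Never force it (stay well under 30 N), never put it into a slot that is too wide, and leave the other two rails (on the left, in front of the vice), the chisel and the offcut where they lie.

Things in the scene. Friction and masses are not known exactly. Their poses are not given: they have to be found in the camera images.
- tenon_gauge: dark hardwood block screwed to the bench, 50 deep (x) x 140 long (y) x 56 high, a foot 12 high behind. Five upright slots, open in front and on top, 34 deep, 8, 12, 16, 20, 24 wide from left (+y) to right, 10 walls between, one to five brass pins mark them. A tenon's own slot is 1.5 mm wider than it. Origin: middle of the block's underside; front face at x = -25, facing -x; tenons go in along +x
- slot_1 (a point): middle of the mouth of slot 1 (8 mm wide) on the gauge's front face, 30 mm above the bench; axes as the gauge's, so the slot runs along +x
- slot_2 (a point): middle of the mouth of slot 2 (12 mm wide) on the gauge's front face, 30 mm above the bench; axes as the gauge's, so the slot runs along +x
- slot_3 (a point): middle of the mouth of slot 3 (16 mm wide) on the gauge's front face, 30 mm above the bench; axes as the gauge's, so the slot runs along +x
- slot_4 (a point): middle of the mouth of slot 4 (20 mm wide) on the gauge's front face, 30 mm above the bench; axes as the gauge's, so the slot runs along +x
- slot_5 (a point): middle of the mouth of slot 5 (24 mm wide) on the gauge's front face, 30 mm above the bench; axes as the gauge's, so the slot runs along +x
- rail_a: planed softwood rail, one of three alike but for the tenon on its end: 10.5, 14.5 or 18.5 mm thick, not told which. Body 110 long x 40 thick x 60 high; tenon 28 long, 44 high, central, square shoulders. Origin: middle of the underside of the 110 mm body; +x along the rail to the tenon (shoulder at +55, tenon end at +83), y across the 40 mm, z up. Loose on the bench on its underside, 0.13 to 0.25 kg
- rail_b: planed softwood rail, one of three alike but for the tenon on its end: 10.5, 14.5 or 18.5 mm thick, not told which. Body 110 long x 40 thick x 60 high; tenon 28 long, 44 high, central, square shoulders. Origin: middle of the underside of the 110 mm body; +x along the rail to the tenon (shoulder at +55, tenon end at +83), y across the 40 mm, z up. Loose on the bench on its underside, 0.13 to 0.25 kg
- rail_c: planed softwood rail, one of three alike but for the tenon on its end: 10.5, 14.5 or 18.5 mm thick, not told which. Body 110 long x 40 thick x 60 high; tenon 28 long, 44 high, central, square shoulders. Origin: middle of the underside of the 110 mm body; +x along the rail to the tenon (shoulder at +55, tenon end at +83), y across the 40 mm, z up. Loose on the bench on its underside, 0.13 to 0.25 kg
- tip_a (a point): middle of the tenon's end on rail_a, 83 mm ahead of the rail's origin and 30 mm above its underside
- tip_b (a point): middle of the tenon's end on rail_b, 83 mm ahead of the rail's origin and 30 mm above its underside
- tip_c (a point): middle of the tenon's end on rail_c, 83 mm ahead of the rail's origin and 30 mm above its underside
- chisel: chisel with yellow handle lying between the robot and the work, bystander; 30 x 221 x 26, origin under its middle
- offcut: wooden offcut block at the back of the bench, left of the tenon gauge, bystander; 38 x 60 x 38, origin under its middle. Between it and the robot, at the left, stands the fixed bench vice, 150 mm high; the steel tool box on the right is 176 mm high: carry the hand over or round them

How it is judged:
By the outcome, as a careful person would: the job done as asked, in the order asked, and still so for the second after the job is handed in, with the robot touching nothing.
It also fails if it takes over 67 s, if anything falls off the work surface, if the arm or the gripper's body presses on something with over 40 N, if the wrist force passes 120 N, or if a joint passes its speed limit or range.

## Robot

A 6-joint arm with a two-finger parallel gripper is mounted at the origin on the work surface; the furniture and walls round the work are solid. World frame = base frame: x ahead of the robot, y to its left, z up, the work surface at z = 0. Lengths are in mm, angles in rad, forces in N, time in s.
With the tool pointing down it reaches from about 350 to 875 mm from the base axis. Payload 4.2 kg.
Tool frame: the origin (TCP) lies at the very end of the fingers, on their centre line; the grasp point (between the pads) lies 19 mm behind it; z points along the fingers, y is the line along which they close (so a half turn about z gives the same grasp; the last joint's range is limited). The gripper opens to 85 mm and grips with 20 to 120 N. Pads are 22 mm wide; open, the fingers measure 114 mm over their backs; the gripper's body (76 mm by 85 mm) begins 54 mm behind the grasp point. The pads swing forward as they close: fully open they stand 13 mm farther back than shut.
Start: joints at [1.598, 0.385, 0.008, 0, -1.194, -0.259], TCP at [143.55, 608.27, 231.312] pointing down, gripper open.
Joint ranges: [-3.14, 3.14], [-1.21, 2.06], [-1.07, 1.41], [-3.16, 2.05], [-2.99, -0.16], [-3.1, 3.1]. Speed limits (rad/s): [2.79, 2.79, 3.14, 3.14, 3.14, 3.14].

## Interface

Orientations are given as a unit quaternion [x, y, z, w].
In Python, from bench import arm, optics gives the robot as it stands. The module is installed in compiled form; this text tells all that it offers.
- The arm moves only by the tool step_arm, never from a script. Its argument "motion" is a list of rows, each an object with "dr": the turn, a rotation vector about the tool's x, y, z in units of 8 degrees (1.0 is 8 degrees), a list of three; "slide": the shift along the tool's x, y, z in mm, a list of three; "jaw": the finger opening in mm, from 0 to 85.4. A call has exactly 8 rows; each row is the pose to reach, as a shift and turn from the pose commanded when the call began, along the tool's axes at that moment; what a row does not reach only later rows make up. A row lasts 1/8 s, in which the tool goes at most 62.5 mm and 10.7 degrees, less where a joint would pass 70% of its speed; a pose out of reach is approached as far as the arm can. A call with a gripper value outside its range is refused whole. The fingers move at their own pace and stop on an object; the grip force is fixed at half the most. Time passes only in rows, so rows that repeat a pose let the fingers close, or fill a call up. It gives the time, the measured TCP pose, the force, the opening and the grip force at its end, in the units of the state.
- arm.read_state(): the state, without advancing time (a new reading comes with each control period).
- optics.get_image(name): name is "scene" or "side" or "wrist"; returns the picture (480x640x3 uint8, blue, green, red); there is no depth.
- optics.camera_info(name): a dict with "camera_matrix" (3x3 intrinsics, pixels), "view" (4x4, takes a point from world to camera coordinates); the wrist camera has in their place "T_tool_cam" (4x4, takes a point from camera to tool coordinates, whose origin is the TCP and whose axes are the flange's). Camera axes: x right, y up, looking along -z (the intrinsics and any distortion apply to the point x, -y, -z); pixel columns grow to the right and rows downward; lengths in mm; the calibration is good to about 2 mm. A picture is of the moment at which its call begins: read the wrist's pose just before it. camera_info takes no time and is no camera call.
- arm.job_done(): hands the job in; it is judged then, once.
The state is a dict: "clock": time; "joints": joint angles; "joint_vel": joint speeds; "joint_efforts": joint torques, N m; "position": TCP position; "ee_rot": TCP orientation; "contact_force": force on the tool from outside, world axes, zero at the start; "wrist_torque": the same for the moment, N m; "gripper_width": finger opening in mm; "grasp_force": force on a finger pad.
Only numpy, scipy, OpenCV 4.12 (cv2) and the standard library are available. Lean on these libraries where they do the work, as an engineer would, in place of code of your own. Each camera call takes 0.05 s, during which the arm holds its last target. There are 200 camera calls.

## Working session

There is one attempt and no reset: what is moved stays moved. The work goes in short steps, Python scripts to look and compute and a tool call to move; the robot and the scene stay as the last step left them, time stands still between calls to the robot, and variables do not carry over. Pictures are saved under pics/ and viewed, at most 10 in all, crops included, and the job is handed in when it is done.

Besides the shell and the picture viewer there is one more tool, called after "Emit:" as a command line: name --argument value ..., lists and objects as JSON in quotes. step_arm: Moves the arm, as the interface text tells. Its arguments: {"type":"object","properties":{"motion":{"type":"array","items":{"type":"object","properties":{"dr":{"type":"array","items":{"type":"number"}},"slide":{"type":"array","items":{"type":"number"}},"jaw":{"type":"number"}}}}},"required":["motion"]}

```bash
mkdir -p pics; python3 - <<'E'
from bench import arm, optics
import cv2,numpy as np
s=arm.read_state();print(s)
for n in("scene","side"):
    im=optics.get_image(n);cv2.imwrite(f"pics/{n}0.png",im)
    print(n,optics.camera_info(n))
print(optics.camera_info("wrist"))
E
```

```text
{'clock': 0.0, 'joints': array([ 1.59764438e+00,  3.85571364e-01,  6.67805410e-03, -4.86213690e-04,
       -1.19403595e+00, -2.58608816e-01]), 'joint_vel': array([7.12894520e-05, 2.25467053e-04, 2.24236667e-03, 1.00443077e-04,
       4.64655445e-04, 1.07543838e-04]), 'joint_efforts': array([ 7.37326009e-04, -3.92291737e+01,  1.88405496e+01,  4.18625861e+00,
       -4.63322445e-03,  5.93632663e-06]), 'position': array([143.40236288, 607.7410404 , 230.234998  ]), 'ee_rot': array([ 9.93282415e-01, -1.15710221e-01, -7.19635009e-05,  1.08776502e-03]), 'contact_force': array([0.56351654, 0.14851448, 0.28531464]), 'wrist_torque': array([ 0.00261188,  0.01493511, -0.01921736]), 'grasp_force': 0.0, 'gripper_width': 85.42357372647008}
scene {'camera_matrix': array([[560.30471939,   0.        , 323.92379756],
       [  0.        , 560.30471939, 234.88755754],
       [  0.        ,   0.        ,   1.        ]]), 'view': array([[ 8.32584185e-01, -5.53533237e-01, -2.01129441e-02,
        -3.97065945e+02],
       [ 2.50135874e-01,  3.43341883e-01,  9.05289123e-01,
        -1.91236772e+02],
       [
[... 520 characters left out ...]
       [-3.28115336e-01, -7.36475643e-01,  5.91560608e-01,
        -9.77791797e+02],
       [ 0.00000000e+00,  0.00000000e+00,  0.00000000e+00,
         1.00000000e+00]])}
{'camera_matrix': array([[334.14313021,   0.        , 318.46356528],
       [  0.        , 334.14313021, 236.6528258 ],
       [  0.        ,   0.        ,   1.        ]]), 'T_tool_cam': array([[-9.50235720e-05,  9.46131215e-01,  3.23783438e-01,
         8.29573311e+01],
       [ 9.99999985e-01,  4.21357170e-05,  1.70353536e-04,
        -4.50962834e-01],
       [ 1.47533950e-04,  3.23783450e-01, -9.46131204e-01,
        -1.41976310e+02],
       [ 0.00000000e+00,  0.00000000e+00,  0.00000000e+00,
         1.00000000e+00]])}
```

View pics/scene0.png

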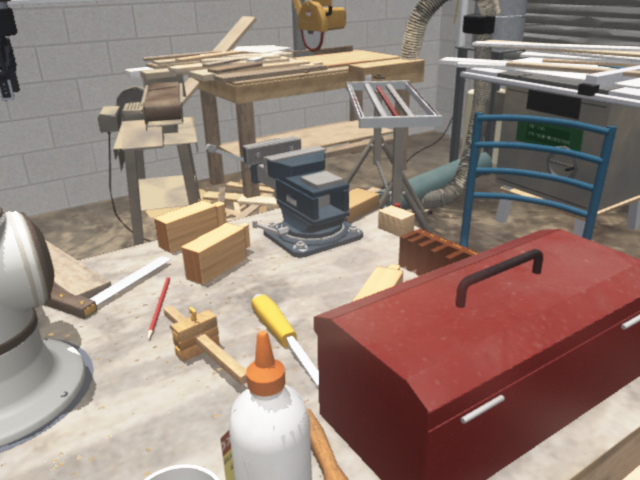

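View pics/side0.png

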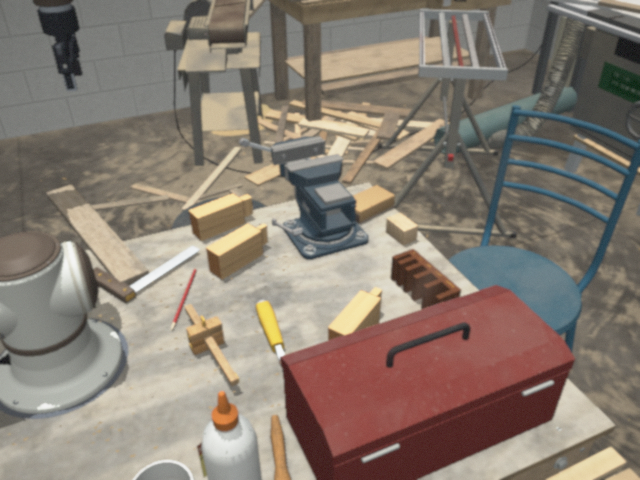

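The short rail stands at side (357,313), with the gauge at (425,278). The rail's right side is partly hidden by the tool box, and the other two rails are at the left. Next I compute rough positions.

```bash
cat > h.py <<'E'
from bench import arm, optics
import cv2,numpy as np
from scipy.spatial.transform import Rotation as R
def cam(n,s=None):
    c=optics.camera_info(n);K=c["camera_matrix"]
    if n!="wrist": return K,np.linalg.inv(c["view"])
    T=np.eye(4);T[:3,:3]=R.from_quat(s["ee_rot"]).as_matrix();T[:3,3]=s["position"]
    return K,T@c["T_tool_cam"]
def onplane(K,T,uv,z):
    uv=np.atleast_2d(uv).astype(float)
    d=np.c_[(uv[:,0]-K[0,2])/K[0,0],-(uv[:,1]-K[1,2])/K[1,1],-np.ones(len(uv))]@T[:3,:3].T
    o=T[:3,3];return o+d*((z-o[2])/d[:,2])[:,None]
def proj(K,T,P):
    P=np.atleast_2d(P).astype(float);c=(P-T[:3,3])@T[:3,:3]
    return np.c_[K[0,0]*c[:,0]/-c[:,2]+K[0,2],-K[1,1]*c[:,1]/-c[:,2]+K[1,2]]
def tool(s,p):  # world offset vector to tool axes
    return R.from_quat(s["ee_rot"]).inv().apply(p)
E
python3 - <<'E'
from h import *
np.set_printoptions(precision=1,suppress=True)
K,T=cam("side")
print("rail",onplane(K,T,[[357,291],[330,330],[352,340],[380,300]],60)[:,:2])
print("gauge",onplane(K,T,[[393,258],[404,250],[458,290]],56)[:,:2])
print("box",onplane(K,T,[[285,360],[480,292],[572,360],[335,478]],176)[:,:2])
s=arm.read_state();print(R.from_quat(s["ee_rot"]).as_matrix())
E
```

```text
rail [[ 496.7 -105.3]
 [ 414.  -172.2]
 [ 436.2 -206.7]
 [ 521.7 -142.3]]
gauge [[ 602.9  -45.5]
 [ 634.4  -32.5]
 [ 660.4 -172.2]]
box [[ 290.3 -303.1]
 [ 591.8 -298.2]
 [ 617.9 -452.6]
 [ 277.9 -476.4]]
[[ 1.  -0.2 -0. ]
 [-0.2 -1.  -0. ]
 [ 0.   0.  -1. ]]
```

Emit:
step_arm --motion '[{"slide": [39,42,-2]},{"slide": [78,84,-4]},{"slide": [117,126,-6]},{"slide": [156,168,-8]},{"slide": [195,210,-10]},{"slide": [234,252,-12]},{"slide": [273,294,-14]},{"slide": [312,336,-16]}]'

```text
$.motion[0]: bad value
```

Emit:
step_arm --motion '[{"slide": [38,41,0]},{"slide": [76,82,0]},{"slide": [114,123,0]},{"slide": [152,164,0]},{"slide": [190,205,0]},{"slide": [228,246,0]},{"slide": [264,286,0]},{"slide": [264,286,0]}]'

```text
$.motion[0]: bad value
```

```bash
python3 - <<'E'
from h import *
s=arm.read_state();print(s["clock"],s["position"],s["contact_force"],R.from_quat(s["ee_rot"]).as_matrix().round(3))
cv2.imwrite("pics/w1.png",optics.get_image("wrist"))
import pickle;pickle.dump(s,open("s1.pkl","wb"))
E
```

```text
0.1 [143.42616414 607.77830254 230.32137532] [-0.21713021  0.39486939 -0.38469371] [[ 0.973 -0.23  -0.   ]
 [-0.23  -0.973 -0.002]
 [ 0.     0.002 -1.   ]]
```

View pics/w1.png

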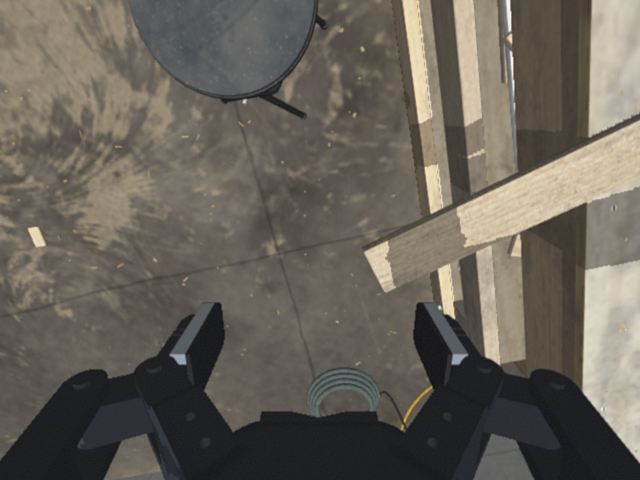

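The arm has not moved: the picture shows only floor, with the open fingers at the bottom. All keys are needed in each row.

Emit:
step_arm --motion '[{"dr": [0,0,0],"slide": [39,42,-2],"jaw": 85},{"dr": [0,0,0],"slide": [78,84,-4],"jaw": 85},{"dr": [0,0,0],"slide": [117,126,-6],"jaw": 85},{"dr": [0,0,0],"slide": [156,168,-8],"jaw": 85},{"dr": [0,0,0],"slide": [195,210,-10],"jaw": 85},{"dr": [0,0,0],"slide": [234,252,-12],"jaw": 85},{"dr": [0,0,0],"slide": [273,294,-14],"jaw": 85},{"dr": [0,0,0],"slide": [312,336,-16],"jaw": 85}]'

```text
clock: 1.15
position: [370.4, 207.8, 247.5]
ee_rot: [0.993, -0.115, 0.0, -0.0]
contact_force: [0.3, 0.0, 0.4]
gripper_width: 84.9
grasp_force: 0.0
```

Emit:
step_arm --motion '[{"dr": [0,0,0],"slide": [38,41,0],"jaw": 85},{"dr": [0,0,0],"slide": [76,82,0],"jaw": 85},{"dr": [0,0,0],"slide": [114,123,0],"jaw": 85},{"dr": [0,0,0],"slide": [152,164,0],"jaw": 85},{"dr": [0,0,0],"slide": [190,205,0],"jaw": 85},{"dr": [0,0,0],"slide": [228,246,0],"jaw": 85},{"dr": [0,0,0],"slide": [260,280,0],"jaw": 85},{"dr": [0,0,0],"slide": [260,280,0],"jaw": 85}]'

```text
clock: 2.15
position: [559.4, -125.2, 245.9]
ee_rot: [0.993, -0.118, -0.001, 0.0]
contact_force: [0.0, -0.2, 0.3]
gripper_width: 85.0
grasp_force: 0.0
```

```bash
python3 - <<'E'
from h import *
s=arm.read_state();print(s["clock"],s["position"],s["contact_force"],R.from_quat(s["ee_rot"]).as_matrix().round(3))
cv2.imwrite("pics/w2.png",optics.get_image("wrist"))
import pickle;pickle.dump(s,open("s2.pkl","wb"))
E
```

```text
2.15 [ 559.37310674 -125.15775915  245.94524725] [ 0.03063348 -0.17001697  0.25913333] [[ 0.972 -0.234 -0.002]
 [-0.234 -0.972 -0.   ]
 [-0.002  0.001 -1.   ]]
```

View pics/w2.png

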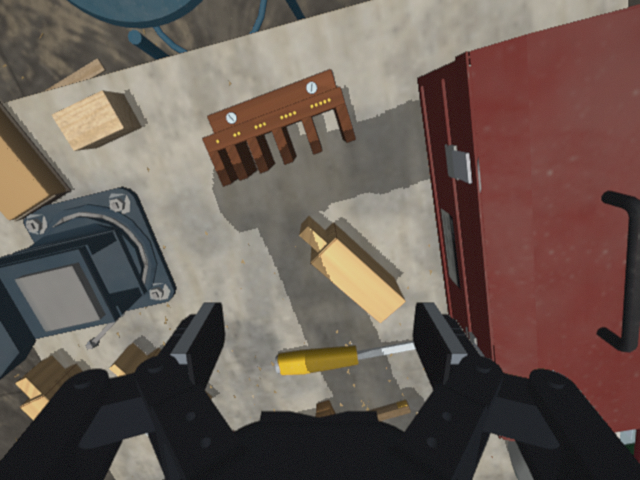

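The gauge is at about (275,125), front towards the bottom of the picture. The rail is at (355,270), its tenon end near (308,230). I zoom in for the corners.

```bash
python3 - <<'E'
from h import *
im=cv2.imread("pics/w2.png")
a=cv2.resize(im[60:190,190:370],None,fx=4,fy=4,interpolation=cv2.INTER_CUBIC)
b=cv2.resize(im[205:335,290:420],None,fx=4,fy=4,interpolation=cv2.INTER_CUBIC)
cv2.imwrite("pics/c1.png",a);cv2.imwrite("pics/c2.png",b)
E
```

```text
(no output)
```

View pics/c1.png

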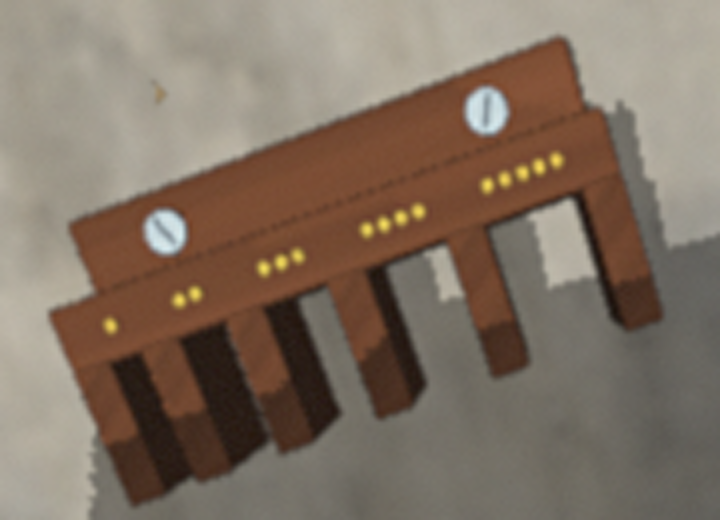

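View pics/c2.png

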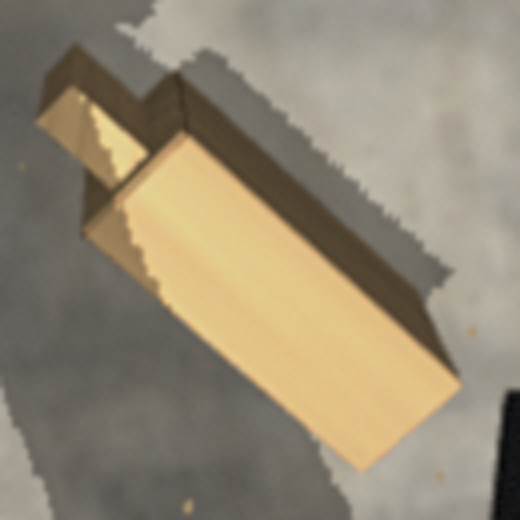

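```bash
python3 - <<'E'
from h import *
import pickle
np.set_printoptions(precision=1,suppress=True)
s=pickle.load(open("s2.pkl","rb"));K,T=cam("wrist",s)
G=np.array([[50,312],[605,110],[662,318],[132,506]])/4-.375+[190,60]
Rr=np.array([[83,233],[186,133],[461,383],[363,470]])/4-.375+[290,205]
tn=np.array([[38,122],[73,87],[148,152],[112,188]])/4-.375+[290,205]
def show(n,P):
    print(n,P[:,:2].tolist() and P[:,:2]);print(" sides",np.linalg.norm(P-np.roll(P,-1,0),axis=1),"mid",P.mean(0))
g=onplane(K,T,G,56);r=onplane(K,T,Rr,60);t=onplane(K,T,tn,52)
show("g",g);show("r",r);show("t",t)
gx=g[2]+g[3]-g[0]-g[1];gy=g[0]+g[3]-g[1]-g[2]
print("gauge yaw",np.degrees([np.arctan2(-gx[1],-gx[0]),np.arctan2(-gy[0],gy[1])]))
rx=r[0]+r[1]-r[2]-r[3];ry=r[0]+r[3]-r[1]-r[2];print("rail yaw",np.degrees([np.arctan2(rx[1],rx[0]),np.arctan2(-ry[0],ry[1])]))
print("tip",t[:2].mean(0),"tool yaw",np.degrees(np.arctan2(*R.from_quat(s["ee_rot"]).as_matrix()[[1,0],0])))
E
```

```text
g [[ 652.3  -33.1]
 [ 664.5 -171. ]
 [ 616.8 -174.6]
 [ 603.6  -37. ]]
 sides [138.4  47.8 138.2  48.9] mid [ 634.3 -103.9   56. ]
r [[ 503.9 -102.5]
 [ 525.1 -135.4]
 [ 435.4 -193.6]
 [ 414.2 -162.3]]
 sides [ 39.  106.9  37.9 107.8] mid [ 469.7 -148.5   60. ]
t [[ 534.5  -97.7]
 [ 541.7 -109.1]
 [ 519.4 -124.1]
 [ 511.6 -112.3]]
 sides [13.5 26.9 14.1 27.2] mid [ 526.8 -110.8   52. ]
gauge yaw [4.4 5.3]
rail yaw [33.3 33.4]
tip [ 538.1 -103.4   52. ] tool yaw -13.52989647478158
```

```bash
python3 - <<'E'
from h import *
import pickle
np.set_printoptions(precision=2,suppress=True)
s=pickle.load(open("s2.pkl","rb"));K,T=cam("wrist",s)
print(s["joints"])
print("chisel",onplane(K,T,[[278,352],[355,347],[412,343]],20)[:,:2])
print("slide tool",tool(s,np.array([470,-148.5,110])-s["position"]))
E
```

```text
[ 0.06  0.29 -0.1   0.   -1.19  1.27]
chisel [[ 373.13  -24.97]
 [ 357.02 -125.43]
 [ 345.67 -199.12]]
slide tool [-81.19  43.52 136.12]
```

Emit:
step_arm --motion '[{"dr": [0,0,-1],"slide": [-13,7,20],"jaw": 85},{"dr": [0,0,-2],"slide": [-27,15,45],"jaw": 85},{"dr": [0,0,-3],"slide": [-40,22,70],"jaw": 85},{"dr": [0,0,-4],"slide": [-54,29,90],"jaw": 85},{"dr": [0,0,-5],"slide": [-68,36,112],"jaw": 85},{"dr": [0,0,-5.86],"slide": [-81,43.5,130],"jaw": 85},{"dr": [0,0,-5.86],"slide": [-81,43.5,136],"jaw": 85},{"dr": [0,0,-5.86],"slide": [-81,43.5,136],"jaw": 85}]'

```text
clock: 3.2
position: [470.6, -145.8, 111.7]
ee_rot: [0.957, 0.289, 0.0, 0.0]
contact_force: [-0.7, 0.2, -0.7]
gripper_width: 84.9
grasp_force: 0.0
```

```bash
python3 - <<'E'
from h import *
import pickle
s=arm.read_state();im=optics.get_image("wrist")
pickle.dump(s,open("s3.pkl","wb"))
print(s["clock"],s["position"],s["contact_force"],np.degrees(np.arctan2(*R.from_quat(s["ee_rot"]).as_matrix()[[1,0],0])))
K,T=cam("wrist",s)
hsv=cv2.cvtColor(im,cv2.COLOR_BGR2HSV);m=cv2.inRange(hsv,(10,70,150),(28,190,255))
n,l,st,c=cv2.connectedComponentsWithStats(m);o=np.argsort(-st[1:,4])[:4]+1
print(st[o])
cv2.imwrite("pics/w3.png",im)
E
```

```text
3.2 [ 470.55943798 -145.81805248  111.72533907] [-0.74008339  0.21000978 -0.69966413] 33.577827859074006
[[ 291  292   59   47 2054]
 [ 311  128   24   48  728]
 [ 320  184   14   47  264]
 [  90  273   39   46  128]]
```

View pics/w3.png

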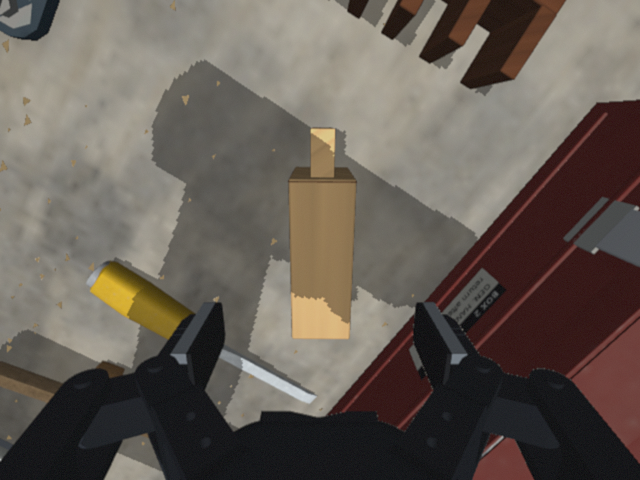

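The rail lies between the open fingers, aligned with the tool: top corners (290,182), (356,181), (350,339), (292,339), tenon end (310–335,128). The chisel is well clear on the left.

```bash
python3 - <<'E'
from h import *
import pickle
np.set_printoptions(precision=1,suppress=True)
s=pickle.load(open("s3.pkl","rb"));K,T=cam("wrist",s)
r=onplane(K,T,[[290,182],[356,181],[350,339],[292,339]],60);t=onplane(K,T,[[310,128],[335,128]],52)
print(r,np.linalg.norm(r-np.roll(r,-1,0),axis=1),r.mean(0),t,np.linalg.norm(t[0]-t[1]))
rx=r[0]+r[1]-r[2]-r[3];print(np.degrees(np.arctan2(rx[1],rx[0])))
c=r.mean(0);c[2]=24;print(tool(s,c-s["position"]))
E
```

```text
[[ 503.3 -103.5   60. ]
 [ 525.  -135.1   60. ]
 [ 434.8 -194.7   60. ]
 [ 412.9 -161.6   60. ]] [ 38.3 108.1  39.7 107.5] [ 469.  -148.7   60. ] [[ 534.5  -96.8   52. ]
 [ 542.4 -108.7   52. ]] 14.356005964979087
33.10109949273956
[-2.9  1.5 87.7]
```

Emit:
step_arm --motion '[{"dr": [0,0,0],"slide": [-3,1.5,30],"jaw": 85},{"dr": [0,0,0],"slide": [-3,1.5,60],"jaw": 85},{"dr": [0,0,0],"slide": [-3,1.5,86],"jaw": 85},{"dr": [0,0,0],"slide": [-3,1.5,86],"jaw": 85},{"dr": [0,0,0],"slide": [-3,1.5,86],"jaw": 36},{"dr": [0,0,0],"slide": [-3,1.5,86],"jaw": 36},{"dr": [0,0,0],"slide": [-3,1.5,86],"jaw": 36},{"dr": [0,0,0],"slide": [-3,1.5,86],"jaw": 36}]'

```text
clock: 4.25
position: [469.3, -149.3, 26.7]
ee_rot: [0.957, 0.289, 0.001, 0.001]
contact_force: [-1.0, 1.3, 6.6]
gripper_width: 39.3
grasp_force: 61.6
```

```bash
python3 - <<'E'
from h import *
import pickle
np.set_printoptions(precision=1,suppress=True)
s=pickle.load(open("s2.pkl","rb"));K,T=cam("wrist",s)
uv=[[175,293],[135,190],[95,342],[135,310],[107,258],[88,335]]
for z in(8,80,140):print(z,onplane(K,T,uv,z)[:,:2].tolist())
E
```

```text
8 [[482.80349757705693, 82.17843036700052], [618.1197607838919, 77.74048756744722], [438.38268998232786, 214.43206359575984], [471.6670313675396, 141.90323514691252], [547.7243946183588, 145.55898444070945], [450.80190220167754, 218.58583302034847]]
80 [[512.7675501883881, 39.27881162990926], [622.4294031719388, 35.682251842486465], [476.7684178119797, 146.4586741236296], [503.74243013790567, 87.68047899811631], [565.3801903706059, 90.64314018975952], [486.83308995333283, 149.8249365459856]]
140 [[537.737594031164, 3.529129348999902], [626.0207718286446, 0.6337220716858383], [508.7565243366896, 89.81418289685439], [530.4719291132106, 42.49484887411941], [580.0933534974783, 44.87993664730132], [516.8590797463789, 92.52418948401657]]
```

Emit:
step_arm --motion '[{"dr": [0,0,0],"slide": [0,0,-1],"jaw": 36},{"dr": [0,0,0],"slide": [0,0,-3],"jaw": 36},{"dr": [0,0,0],"slide": [0,0,-5],"jaw": 36},{"dr": [0,0,0],"slide": [0,0,-6],"jaw": 36},{"dr": [0,0,0.8],"slide": [0,0,-6],"jaw": 36},{"dr": [0,0,1.8],"slide": [0,0,-6],"jaw": 36},{"dr": [0,0,2.7],"slide": [0,0,-6],"jaw": 36},{"dr": [0,0,3.5],"slide": [0,0,-6],"jaw": 36}]'

```text
clock: 5.25
position: [468.1, -149.3, 31.2]
ee_rot: [0.999, 0.047, -0.0, -0.0]
contact_force: [0.6, -0.8, -1.5]
gripper_width: 39.4
grasp_force: 60.6
```

Emit:
step_arm --motion '[{"dr": [0,0,0],"slide": [4,-14,0],"jaw": 36},{"dr": [0,0,0],"slide": [8,-30,0],"jaw": 36},{"dr": [0,0,0],"slide": [13,-46,0],"jaw": 36},{"dr": [0,0,0],"slide": [18,-62,0],"jaw": 36},{"dr": [0,0,0],"slide": [23,-76,0],"jaw": 36},{"dr": [0,0,0],"slide": [27,-86,0],"jaw": 36},{"dr": [0,0,0],"slide": [27,-86,0],"jaw": 36},{"dr": [0,0,0],"slide": [27,-86,0],"jaw": 36}]'

```text
clock: 6.25
position: [486.5, -61.2, 31.2]
ee_rot: [0.999, 0.049, -0.0, 0.0]
contact_force: [0.3, 1.3, -1.9]
gripper_width: 39.8
grasp_force: 60.7
```

```bash
python3 - <<'E'
from h import *
import pickle
s=arm.read_state();im=optics.get_image("wrist")
pickle.dump(s,open("s4.pkl","wb"))
print(s["clock"],s["position"],s["contact_force"],s["wrist_torque"],R.from_quat(s["ee_rot"]).as_matrix().round(4))
cv2.imwrite("pics/w4.png",cv2.resize(im[0:330,180:580],None,fx=2,fy=1.8))
cv2.imwrite("pics/w4full.png",im)
E
```

```text
6.25 [486.48153983 -61.2377872   31.21370549] [ 0.28382383  1.3187296  -1.92654315] [-0.01715922  0.01615895  0.02044477] [[ 9.953e-01  9.730e-02 -5.000e-04]
 [ 9.730e-02 -9.953e-01 -1.000e-04]
 [-5.000e-04  0.000e+00 -1.000e+00]]
```

View pics/w4.png

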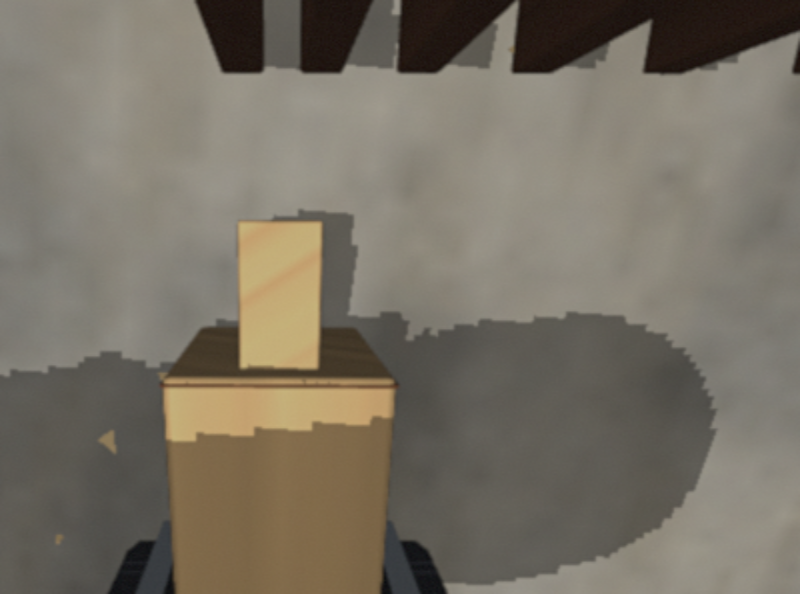

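```bash
python3 - <<'E'
from h import *
import pickle
np.set_printoptions(precision=2,suppress=True)
s=pickle.load(open("s4.pkl","rb"));K,T=cam("wrist",s)
px=lambda a:np.array(a,float)/[2,1.8]+[179.75,-.2]
P=onplane(K,T,px([[222,72],[263,72],[301,72],[341,72],[400,72],[440,72],[513,72],[551,72],[645,72]]),0)
P=np.array([tool(s,p-s["position"]) for p in P])
t=np.array([tool(s,p-s["position"]) for p in onplane(K,T,px([[238,221],[321,221],[241,368],[318,368]]),56.5)])
b=np.array([tool(s,p-s["position"]) for p in onplane(K,T,px([[164,385],[396,385]]),64.5)])
print(P[:,:2],"\ntenon",t[:,:2],"\nshoulder",b[:,:2])
yk=-np.array([70,60,52,42,30,20,4,-6,-26])
A=np.c_[yk,np.ones(9)];f=np.linalg.lstsq(A,P[:,1],rcond=None)[0];print("scale,gauge centre tool y",f, "res",P[:,1]-A@f)
print("tip->slots dy",np.array([-56,-36,-12])*1+f[1]-t[:2,1].mean(),"gap x",P[:,0].mean()-t[:2,0].mean())
E
```

```text
[[118.71 -13.22]
 [118.71  -3.88]
 [118.71   4.78]
 [118.71  13.9 ]
 [118.71  27.34]
 [118.7   36.45]
 [118.7   53.09]
 [118.7   61.74]
 [118.7   83.16]] 
tenon [[83.05 -7.09]
 [83.04  6.62]
 [55.44 -7.08]
 [55.44  6.67]] 
shoulder [[ 54.1  -19.62]
 [ 54.09  19.33]]
scale,gauge centre tool y [ 1.   56.67] res [ 0.3  -0.38  0.26 -0.66  0.75 -0.16  0.42 -0.95  0.41]
tip->slots dy [ 0.9 20.9 44.9] gap x 35.66130743019329
```

Emit:
step_arm --motion '[{"dr": [0,0,0],"slide": [8,0.9,1.5],"jaw": 36},{"dr": [0,0,0],"slide": [18,0.9,3],"jaw": 36},{"dr": [0,0,0],"slide": [26,0.9,3],"jaw": 36},{"dr": [0,0,0],"slide": [31,0.9,3],"jaw": 36},{"dr": [0,0,0],"slide": [33,0.9,3],"jaw": 36},{"dr": [0,0,0],"slide": [34,0.9,3],"jaw": 36},{"dr": [0,0,0],"slide": [35,0.9,3],"jaw": 36},{"dr": [0,0,0],"slide": [35.5,0.9,3],"jaw": 36}]'

```text
clock: 7.3
position: [521.6, -58.6, 28.3]
ee_rot: [0.999, 0.049, -0.001, 0.0]
contact_force: [-2.2, 0.7, -0.8]
gripper_width: 39.5
grasp_force: 60.7
```

Emit:
step_arm --motion '[{"dr": [0,0,0],"slide": [0.5,0,0],"jaw": 36},{"dr": [0,0,0],"slide": [1,0,0],"jaw": 36},{"dr": [0,0,0],"slide": [1.5,0,0],"jaw": 36},{"dr": [0,0,0],"slide": [1.5,0,0],"jaw": 36},{"dr": [0,0,0],"slide": [1.5,0,0],"jaw": 36},{"dr": [0,0,0],"slide": [1.5,0,0],"jaw": 36},{"dr": [0,0,0],"slide": [1.5,0,0],"jaw": 36},{"dr": [0,0,0],"slide": [1.5,0,0],"jaw": 36}]'

```text
clock: 8.3
position: [521.6, -58.7, 27.9]
ee_rot: [0.999, 0.049, -0.002, 0.0]
contact_force: [-5.7, -0.3, 1.3]
gripper_width: 39.4
grasp_force: 60.9
```

Emit:
step_arm --motion '[{"dr": [0,0,0],"slide": [0,0.7,0],"jaw": 36},{"dr": [0,0,0],"slide": [0,1.4,0],"jaw": 36},{"dr": [0,0,0],"slide": [0,2,0],"jaw": 36},{"dr": [0,0,0],"slide": [0,1,0],"jaw": 36},{"dr": [0,0,0],"slide": [0,0,0],"jaw": 36},{"dr": [0,0,0],"slide": [0,-0.7,0],"jaw": 36},{"dr": [0,0,0],"slide": [0,-1.4,0],"jaw": 36},{"dr": [0,0,0],"slide": [0,-2,0],"jaw": 36}]'

```text
clock: 9.3
position: [521.4, -57.2, 27.6]
ee_rot: [0.999, 0.048, -0.002, 0.0]
contact_force: [-4.7, -2.5, -1.9]
gripper_width: 39.1
grasp_force: 60.8
```

Emit:
step_arm --motion '[{"dr": [0,0,0],"slide": [-4,0,-0.3],"jaw": 36},{"dr": [0,0,0],"slide": [-7,4,-0.3],"jaw": 36},{"dr": [0,0,0],"slide": [-7,13,-0.3],"jaw": 36},{"dr": [0,0,0],"slide": [-7,20,-0.3],"jaw": 36},{"dr": [0,0,0],"slide": [-6,22,-0.3],"jaw": 36},{"dr": [0,0,0],"slide": [-4,22,-0.3],"jaw": 36},{"dr": [0,0,0],"slide": [-2,22,-0.3],"jaw": 36},{"dr": [0,0,0],"slide": [-1.5,22,-0.3],"jaw": 36}]'

```text
clock: 10.3
position: [523.5, -78.3, 28.4]
ee_rot: [0.999, 0.049, -0.001, 0.0]
contact_force: [-1.8, -0.6, 0.3]
gripper_width: 39.6
grasp_force: 60.8
```

Emit:
step_arm --motion '[{"dr": [0,0,0],"slide": [0.5,0,0],"jaw": 36},{"dr": [0,0,0],"slide": [1,0,0],"jaw": 36},{"dr": [0,0,0],"slide": [1.5,0,0],"jaw": 36},{"dr": [0,0,0],"slide": [1.5,0,0],"jaw": 36},{"dr": [0,0,0],"slide": [1.5,0,0],"jaw": 36},{"dr": [0,0,0],"slide": [1.5,0,0],"jaw": 36},{"dr": [0,0,0],"slide": [1.5,0,0],"jaw": 36},{"dr": [0,0,0],"slide": [1.5,0,0],"jaw": 36}]'

```text
clock: 11.3
position: [523.5, -78.4, 28.2]
ee_rot: [0.999, 0.049, -0.002, 0.0]
contact_force: [-5.0, -0.4, 2.0]
gripper_width: 39.2
grasp_force: 61.0
```

Emit:
step_arm --motion '[{"dr": [0,0,0],"slide": [0,0.7,0],"jaw": 36},{"dr": [0,0,0],"slide": [0,1.4,0],"jaw": 36},{"dr": [0,0,0],"slide": [0,2,0],"jaw": 36},{"dr": [0,0,0],"slide": [0,1,0],"jaw": 36},{"dr": [0,0,0],"slide": [0,0,0],"jaw": 36},{"dr": [0,0,0],"slide": [0,-0.7,0],"jaw": 36},{"dr": [0,0,0],"slide": [0,-1.4,0],"jaw": 36},{"dr": [0,0,0],"slide": [0,-2,0],"jaw": 36}]'

```text
clock: 12.3
position: [523.4, -77.0, 27.9]
ee_rot: [0.999, 0.048, -0.002, 0.0]
contact_force: [-4.8, -3.1, -1.7]
gripper_width: 39.6
grasp_force: 60.8
```

Slot 2 also refuses it. On to slot 3.

Emit:
step_arm --motion '[{"dr": [0,0,0],"slide": [-4,0,-0.3],"jaw": 36},{"dr": [0,0,0],"slide": [-7,6,-0.3],"jaw": 36},{"dr": [0,0,0],"slide": [-7,16,-0.3],"jaw": 36},{"dr": [0,0,0],"slide": [-7,24,-0.3],"jaw": 36},{"dr": [0,0,0],"slide": [-6,26,-0.3],"jaw": 36},{"dr": [0,0,0],"slide": [-4,26,-0.3],"jaw": 36},{"dr": [0,0,0],"slide": [-2,26,-0.3],"jaw": 36},{"dr": [0,0,0],"slide": [-1.5,26,-0.3],"jaw": 36}]'

```text
clock: 13.3
position: [526.7, -102.1, 28.9]
ee_rot: [0.999, 0.049, 0.0, 0.0]
contact_force: [-0.3, 0.1, -1.9]
gripper_width: 39.9
grasp_force: 60.7
```

Emit:
step_arm --motion '[{"dr": [0,0,0],"slide": [0.5,0,0],"jaw": 36},{"dr": [0,0,0],"slide": [1,0,0],"jaw": 36},{"dr": [0,0,0],"slide": [1.5,0,0],"jaw": 36},{"dr": [0,0,0],"slide": [2,0,0],"jaw": 36},{"dr": [0,0,0],"slide": [2,0,0],"jaw": 36},{"dr": [0,0,0],"slide": [2,0,0],"jaw": 36},{"dr": [0,0,0],"slide": [2,0,0],"jaw": 36},{"dr": [0,0,0],"slide": [2,0,0],"jaw": 36}]'

```text
clock: 14.3
position: [528.4, -102.1, 28.9]
ee_rot: [0.999, 0.049, 0.0, -0.0]
contact_force: [0.9, -0.3, -2.0]
gripper_width: 39.3
grasp_force: 60.7
```

It enters slot 3 freely, already 2.5 mm past the face.

Emit:
step_arm --motion '[{"dr": [0,0,0],"slide": [1.5,0,0],"jaw": 36},{"dr": [0,0,0],"slide": [3,0,0],"jaw": 36},{"dr": [0,0,0],"slide": [4.5,0,0],"jaw": 36},{"dr": [0,0,0],"slide": [6,0,0],"jaw": 36},{"dr": [0,0,0],"slide": [7.5,0,0],"jaw": 36},{"dr": [0,0,0],"slide": [9,0,0],"jaw": 36},{"dr": [0,0,0],"slide": [10.5,0,0],"jaw": 36},{"dr": [0,0,0],"slide": [12,0,0],"jaw": 36}]'

```text
clock: 15.3
position: [540.5, -100.9, 28.9]
ee_rot: [0.999, 0.049, 0.0, 0.0]
contact_force: [1.0, 0.6, -1.1]
gripper_width: 39.5
grasp_force: 60.7
```

Free. Next I go nearly home and lower towards the bench.

Emit:
step_arm --motion '[{"dr": [0,0,0],"slide": [2,0,0.3],"jaw": 36},{"dr": [0,0,0],"slide": [4,0,0.6],"jaw": 36},{"dr": [0,0,0],"slide": [6,0,0.9],"jaw": 36},{"dr": [0,0,0],"slide": [8,0,1.2],"jaw": 36},{"dr": [0,0,0],"slide": [9.5,0,1.5],"jaw": 36},{"dr": [0,0,0],"slide": [11,0,1.8],"jaw": 36},{"dr": [0,0,0],"slide": [12,0,2.2],"jaw": 36},{"dr": [0,0,0],"slide": [12.3,0,2.6],"jaw": 36}]'

```text
clock: 16.3
position: [552.3, -99.8, 26.7]
ee_rot: [0.999, 0.049, -0.0, 0.0]
contact_force: [-4.1, 1.9, 5.5]
gripper_width: 39.2
grasp_force: 61.4
```

Emit:
step_arm --motion '[{"dr": [0,0,0],"slide": [0.5,0,0.2],"jaw": 36},{"dr": [0,0,0],"slide": [1,0,0.4],"jaw": 36},{"dr": [0,0,0],"slide": [1.5,0,0.4],"jaw": 36},{"dr": [0,0,0],"slide": [2,0,0.4],"jaw": 36},{"dr": [0,0,0],"slide": [2.5,0,0.4],"jaw": 36},{"dr": [0,0,0],"slide": [2.5,0,0.4],"jaw": 36},{"dr": [0,0,0],"slide": [2.5,0,0.4],"jaw": 36},{"dr": [0,0,0],"slide": [2.5,0,0.4],"jaw": 36}]'

```text
clock: 17.3
position: [553.7, -99.8, 26.7]
ee_rot: [0.999, 0.049, -0.001, 0.0]
contact_force: [-6.3, 0.4, 7.2]
gripper_width: 39.4
grasp_force: 61.9
```

Emit:
step_arm --motion '[{"dr": [0,0,0],"slide": [0.5,0,-0.4],"jaw": 36},{"dr": [0,0,0],"slide": [1,0,-0.4],"jaw": 36},{"dr": [0,0,0],"slide": [1.5,0,-0.4],"jaw": 36},{"dr": [0,0,0],"slide": [1.5,0,-0.4],"jaw": 36},{"dr": [0,0,0],"slide": [1.5,0,-0.4],"jaw": 36},{"dr": [0,0,0],"slide": [1.5,0,-0.4],"jaw": 36},{"dr": [0,0,0],"slide": [1.5,0,-0.4],"jaw": 36},{"dr": [0,0,0],"slide": [1.5,0,-0.4],"jaw": 36}]'

```text
clock: 18.3
position: [553.6, -99.8, 26.7]
ee_rot: [0.999, 0.049, -0.003, 0.0]
contact_force: [-9.3, 1.0, 8.6]
gripper_width: 39.5
grasp_force: 61.9
```

Emit:
step_arm --motion '[{"dr": [0,0,0],"slide": [-0.8,0,-0.3],"jaw": 36},{"dr": [0,0,0],"slide": [-0.8,0,-0.3],"jaw": 36},{"dr": [0,0,0],"slide": [-0.8,0,-0.3],"jaw": 44},{"dr": [0,0,0],"slide": [-0.8,0,-0.3],"jaw": 55},{"dr": [0,0,0],"slide": [-0.8,0,-0.3],"jaw": 70},{"dr": [0,0,0],"slide": [-0.8,0,-0.3],"jaw": 75},{"dr": [0,0,0],"slide": [-0.8,0,-0.3],"jaw": 75},{"dr": [0,0,0],"slide": [-0.8,0,-0.3],"jaw": 75}]'

```text
clock: 19.3
position: [555.8, -99.4, 26.6]
ee_rot: [0.999, 0.049, 0.0, 0.0]
contact_force: [0.1, 0.5, 0.1]
gripper_width: 75.0
grasp_force: 0.0
```

Emit:
step_arm --motion '[{"dr": [0,0,0],"slide": [0,0,-10],"jaw": 75},{"dr": [0,0,0],"slide": [0,0,-25],"jaw": 75},{"dr": [0,0,0],"slide": [0,0,-45],"jaw": 75},{"dr": [0,0,0],"slide": [0,0,-70],"jaw": 75},{"dr": [0,0,0],"slide": [0,0,-95],"jaw": 75},{"dr": [0,0,0],"slide": [0,0,-110],"jaw": 75},{"dr": [0,0,0],"slide": [0,0,-120],"jaw": 75},{"dr": [0,0,0],"slide": [0,0,-120],"jaw": 75}]'

```text
clock: 20.3
position: [556.0, -99.4, 147.2]
ee_rot: [0.999, 0.049, 0.001, -0.0]
contact_force: [-0.3, -0.2, 0.1]
gripper_width: 75.0
grasp_force: 0.0
```

```bash
python3 - <<'E'
from h import *
import pickle
s=arm.read_state();im=optics.get_image("wrist")
pickle.dump(s,open("s5.pkl","wb"))
print(s["clock"],s["position"],s["contact_force"])
cv2.imwrite("pics/w5.png",cv2.resize(im[80:380,180:480],None,fx=2,fy=2))
E
```

```text
20.3 [555.97867671 -99.36992296 147.16803392] [-0.30820562 -0.16805778  0.05870373]
```

View pics/w5.png

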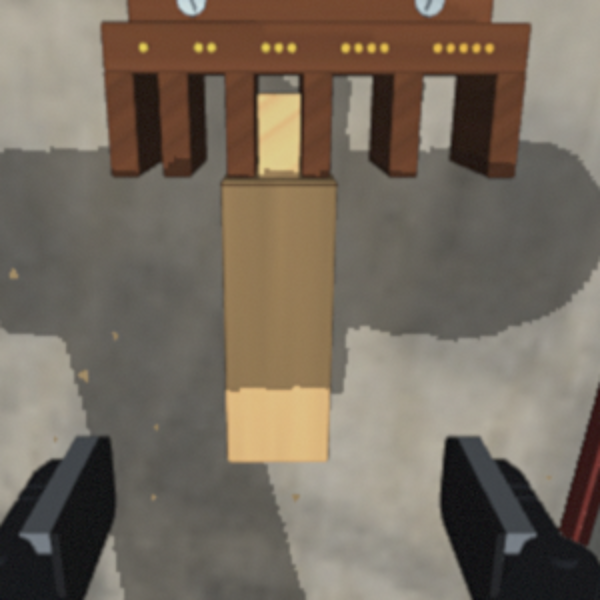

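The rail stands in the three-pin slot, its tenon at crop (280,135). Shoulder edge and tooth fronts nearly coincide (rows 178–184); I check the gap numerically.

```bash
python3 - <<'E'
from h import *
import pickle
np.set_printoptions(precision=2,suppress=True)
s=pickle.load(open("s5.pkl","rb"));K,T=cam("wrist",s)
f=lambda u,v,z:tool(s,onplane(K,T,[[u/2+179.75,v/2+79.75]],z)[0]-s["position"])[:2]
print("teeth",f(240,177,56),f(395,175,56),f(130,174,56),"shoulder",f(222,183,60),f(335,183,60),"rear",f(228,462,60),f(328,462,60),"tenon end",f(280,94,52),"slot back",f(280,73,56))
im=cv2.imread("pics/w5.png");print(im[168:190:1,[238,320]].sum(2).T)
E
```

```text
teeth [ 53.17 -13.52] [53.85 39.86] [ 54.2  -51.36] shoulder [ 51.67 -19.45] [51.67 18.94] rear [-56.66 -20.  ] [-56.65  19.2 ] tenon end [80.3   0.25] slot back [86.9   0.23]
[[232 232 236 234 228 212 185 165 148 154 181 216 261 290 301 292 266 269
  304 331 348 359]
 [224 214 199 189 182 175 168 160 149 156 177 206 242 268 284 278 251 257
  296 325 343 351]]
```

```bash
python3 -c "
from bench import arm
print(arm.job_done())"
```

```text
the job is handed in; nothing more can be done
None
```

The tenon is 14.5 mm: slots 1 and 2 refused it, and it is now fully home in slot 3 (16 mm), standing flat on the bench and released, with about 9 N the most force I read at the wrist.

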